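# Crank the counter lift table up to the shelf

## Task

Pick up the loose hand crank, seat it gently and fully on the square shaft end of the lift table, and without forcing it wind the platform up until it is flush with the wooden shelf beside it, never letting the crank come off the shaft and never pushing the platform itself. Leave the crank seated on the shaft and the other goods where they are.

Things in the scene. Friction and masses are not known exactly. Their poses are not given: they have to be found in the camera images.
- crank: Loose dark steel hand crank, 0.35 kg, standing on its hub, handle up. Origin: centre of the hub's underside; z up, x along the arm to the handle. Hub 36 x 36 mm, 30 mm high; in its underside a 17.8 mm square socket, 25 mm deep, sides along x and y, no bevel. Arm 18 mm wide, 25 to 30 mm above the origin, 76 mm long from the axis.
- crank_boss (a point): Middle of the bright steel boss on top of the crank's hub, to carry it by: 24 x 24 mm, sides along the crank's x and y, from 30 to 56 mm above the crank's origin; this point is 43 mm above it, on the crank's axis.
- crank_handle (a point): Middle of the crank's handle: black upright sleeve, 22 mm diameter, that spins freely on its pin, 65 mm from the crank's axis, from 34 to 76 mm above the crank's origin; this point is 56 mm above it.
- lift: Lift table, bolted down: 220 x 300 mm base, grey gearbox 85 x 85 mm, 100 mm high, and the platform beside it towards y. Origin: on the table, under the shaft's axis. Clockwise turning of the shaft, seen from above, raises the platform 10 mm per turn; it takes about 0.15 N m (2.5 N at the handle) and stays where left. About 2.5 to 4 turns are needed; the travel goes on well past the shelf.
- shaft_seat (a point): On the vertical shaft's axis, on top of the gearbox's round rubber collar (48 mm diameter), where the crank's underside rests when seated. The shaft is 16 mm square to 15 mm above this, then round (15.4 mm) to 20, then a cone to 24 mm. The square's angle differs each time and not given by these axes: see it, or turn the crank on it under light pressure till it drops.
- platform: The lift's aluminium platform, 190 x 170 x 10 mm; origin in the middle of its top face. It moves straight up and down and starts lower than the shelf.
- platform_edge (a point): Middle of the platform's edge next to the shelf, on its top face.
- shelf_edge (a point): Middle of the edge next to the platform of the fixed wooden shelf (210 x 190 mm, top about 0.1 m above the table), on its top face. It differs in height each time.
- tub_a: Bystander: tub with lid, 74 mm diameter, 112 mm high, on the shelf; origin under its centre.
- tub_b: Bystander: tub like the other, on the shelf; origin under its centre.
- jar: Bystander: white jar, 62 mm diameter, 60 mm high; origin under its centre.
- soap: Bystander: paper carton 90 x 60 x 35 mm; origin under its centre.
- wrench: Bystander: flat wrench 170 mm long lying on the counter.
- tape: Bystander: cardboard ring 90 mm diameter, 30 mm high; origin under its centre.
- spray: Bystander: bottle 52 mm diameter, 170 mm high; origin under its centre.
There are look-alikes about, which are no part of the job. Leave any red look-alike of the crank alone.

How it is judged:
By the outcome, as a careful person would: the job done as asked, in the order asked, and still so for the second after the job is handed in, with the robot touching nothing.
It also fails if it takes over 72 s, if anything falls off the work surface, if the arm or the gripper's body presses on something with over 40 N, if the wrist force passes 120 N, or if a joint passes its speed limit or range.

## Robot

A 7-joint arm with a two-finger parallel gripper is mounted at the origin on the work surface. World frame = base frame: x ahead of the robot, y to its left, z up, the work surface at z = 0. Lengths are in m, angles in rad, forces in N, time in s.
With the tool pointing down it reaches from about 0.4 to 0.85 m from the base axis. Payload 4.5 kg.
Tool frame: the origin (TCP) lies at the very end of the fingers, on their centre line; the grasp point (between the pads) lies 19 mm behind it (tcp_to_grasp is the z of the grasp point in the tool frame, in m); z points along the fingers, y is the line along which they close (so a half turn about z gives the same grasp; the last joint's range is limited). The gripper opens to 88 mm and grips with 3 to 60 N. Pads are 18 mm wide; open, the fingers measure 123 mm over their backs; the gripper's body (75 mm by 187 mm) begins 45 mm behind the grasp point.
Start: joints at [1.159, 0.689, -0.195, 1.565, 0.157, 0.902, -0.215], TCP at [0.27, -0.564, 0.239] pointing down, gripper open.
Joint ranges: [-3.01, 3.01], [-0.46, 2.08], [-1.47, 1.51], [0.13, 2.56], [-1, 4.14], [0.04, 2.09], [-2.66, 2.66]. Speed limits (rad/s): [2.57, 2.57, 3.14, 3.14, 3.14, 3.14, 3.14].

## Interface

Orientations are given as a unit quaternion [x, y, z, w].
In Python, from plant import * gives the robot as it stands. The module is installed in compiled form; this text tells all that it offers.
- The arm moves only by the shell command python3 -m jog 'ROWS' [OPENING] [FORCE]. ROWS is JSON, a list that holds one entry, the list of rows, each a list of 6 numbers: the shift along the tool's x, y, z in m, then the turn, a rotation vector about the tool's x, y, z in rad. In form: [[[dx, dy, dz, ax, ay, az], ...]]. A call has 1 to 12 rows; each row shifts and turns the commanded pose from where the row before left it, along the tool's axes as they then stand; what a row does not reach is not made up. A row lasts 1/8 s, in which the tool goes at most 62.5 mm and 10.7 degrees, less where a joint would pass 70% of its speed; a pose out of reach is approached as far as the arm can. A call with a gripper value outside its range is refused whole. OPENING is the finger opening in m, from 0 to 0.0881, set as the call begins (- or left out, the last holds). The fingers move at their own pace and stop on an object; FORCE is the grip in N (left out, the last holds). Time passes only in rows, so rows that do not move let the fingers close. It gives the time, the measured TCP pose, the force, the opening and the grip force at its end, in the units of the state.
- get_state(): the state, without advancing time (a new reading comes with each control period).
- snapshot(name): name is "scene" or "top" or "wrist"; returns a dict with "frame" (384x512x3 uint8, red, green, blue), "mtx" (3x3 intrinsics, pixels), "xyz" and "orientation" of the camera in the world; the wrist camera has in their place "mount" (4x4, takes a point from camera to tool coordinates, whose origin is the TCP and whose axes are the flange's). Camera axes: x right, y down, z forward; pixel columns grow to the right and rows downward; lengths in m; the calibration is good to about 2 mm. A picture is of the moment at which its call begins: read the wrist's pose just before it. There is no depth.
- finish_job(): hands the job in; it is judged then, once.
The state is a dict: "clock": time; "q": joint angles; "qd": joint speeds; "joint_torque": joint torques, N m; "tool_pos": TCP position; "eef_rot": TCP orientation; "contact_force": force on the tool from outside, world axes, zero at the start; "moment": the same for the moment, N m; "opening": opening from 0.0 (shut) to 1.0 (fully open); "finger_force": force on a finger pad.
Only numpy, scipy, OpenCV 4.12 (cv2) and the standard library are available. Lean on these libraries where they do the work, as an engineer would, in place of code of your own. Each camera call takes 0.05 s, during which the arm holds its last target. There are 200 camera calls.

## Working session

There is one attempt and no reset: what is moved stays moved. The work goes in short steps, Python scripts to look and compute and a shell command to move; the robot and the scene stay as the last step left them, time stands still between calls to the robot, and variables do not carry over. Pictures are saved under pics/ and viewed, at most 10 in all, crops included, and the job is handed in when it is done.

```bash
mkdir -p pics; python3 - <<'E'
from plant import *
import cv2,numpy as np
s=get_state();print(s)
for n in("scene","top","wrist"):
    d=snapshot(n);np.savez(n+'.npz',**d);cv2.imwrite(f'pics/{n}0.png',d['frame'][:,:,::-1])
    print(n,{k:np.round(v,4).tolist() for k,v in d.items() if k!='frame'})
a=np.hstack([cv2.imread('pics/scene0.png'),cv2.imread('pics/top0.png')])
E
```

```text
{'clock': 0.0, 'q': array([ 1.15875966,  0.69001285, -0.19449184,  1.56636434,  0.15733026,
        0.90251268, -0.21511833]), 'qd': array([-0.00059245,  0.00142222,  0.00139905,  0.00182885,  0.00125739,
       -0.00070002,  0.00021827]), 'joint_torque': array([ 8.35579049e-04, -5.27571845e+01, -1.26688544e+00, -1.53428507e+01,
       -5.27012197e-02,  6.43153035e-03,  1.80938632e-04]), 'tool_pos': array([ 0.26916293, -0.56334948,  0.23788607]), 'eef_rot': array([ 9.75248219e-01,  2.21110847e-01, -2.95129018e-04, -9.04822814e-04]), 'contact_force': array([0.43797279, 1.16743616, 0.72217096]), 'moment': array([ 0.0455503 , -0.00624675, -0.0155378 ]), 'finger_force': 0.0, 'opening': 0.9993215221920393}
scene {'mtx': [[398.3201, 0.0, 249.439], [0.0, 398.3201, 200.7759], [0.0, 0.0, 1.0]], 'xyz': [1.2083, 0.3796, 1.2552], 'orientation': [0.4794, 0.8356, -0.2354, -0.1289]}
top {'mtx': [[416.0787, 0.0, 263.315], [0.0, 416.0787, 190.1583], [0.0, 0.0, 1.0]], 'xyz': [0.4026, 0.0118, 1.2764], 'orientation': [-0.6933, 0.7159, -0.0482, 0.0668]}
wrist {'mtx': [[336.2427, 0.0, 254.2072], [0.0, 336.2427, 191.0156], [0.0, 0.0, 1.0]], 'mount': [[-0.001, -0.9573, -0.289, 0.0746], [1.0, -0.0011, 0.0001, -0.0008], [-0.0004, -0.289, 0.9573, -0.1476], [0.0, 0.0, 0.0, 1.0]]}
```

View pics/top0.png

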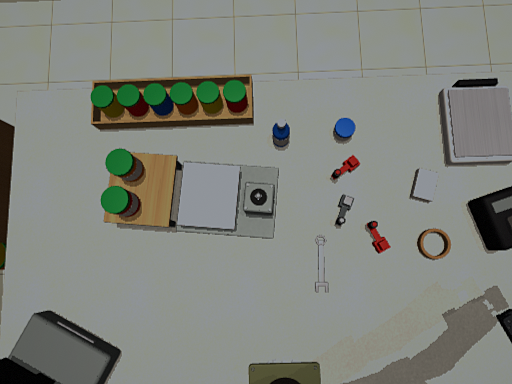

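View pics/scene0.png

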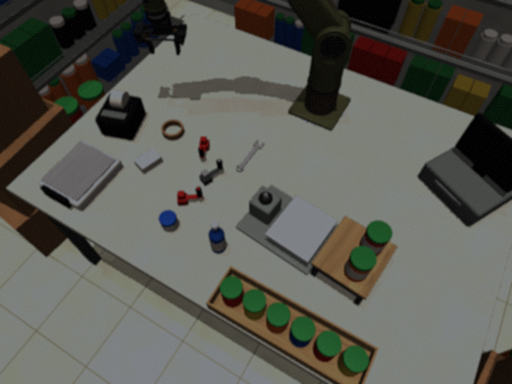

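The top view shows three crank-like things: red at (345,168), red at (377,237) and dark grey at (344,209). The dark one is the only steel, non-red one, so it fits the description. The shaft is at about (258,197). I'll confirm with an enlarged crop.

```bash
cat > h.py <<'E'
from plant import *
import cv2,numpy as np
from scipy.spatial.transform import Rotation as R
def ray(d,u,v,T=None):
    K=d['mtx']; c=np.array([(u-K[0,2])/K[0,0],(v-K[1,2])/K[1,1],1.])
    if T is not None: return T[:3,3],T[:3,:3]@c
    return np.array(d['xyz']),R.from_quat(d['orientation']).as_matrix()@c
def onz(d,u,v,z,T=None):
    o,r=ray(d,u,v,T); return o+r*(z-o[2])/r[2]
def cross(r1,r2):
    A=np.zeros((3,3));b=np.zeros(3)
    for o,r in(r1,r2):
        r=r/np.linalg.norm(r);P=np.eye(3)-np.outer(r,r);A+=P;b+=P@o
    return np.linalg.solve(A,b)
def tool(s=None):
    s=s or get_state();T=np.eye(4);T[:3,:3]=R.from_quat(s['eef_rot']).as_matrix();T[:3,3]=s['tool_pos'];return T
def wrist(name=None):
    T=tool();d=snapshot('wrist')
    if name: cv2.imwrite(f'pics/{name}.png',d['frame'][:,:,::-1])
    return d,T@d['mount']
def proj(d,p,T=None):
    if T is None:
        T=np.eye(4);T[:3,:3]=R.from_quat(d['orientation']).as_matrix();T[:3,3]=d['xyz']
    c=T[:3,:3].T@(np.array(p)-T[:3,3]);return (d['mtx']@c/c[2])[:2]
def rows(target,yaw=None):
    """tool-frame shift to world target TCP and turn to pointing down, tool x at yaw"""
    T=tool();Rt=T[:3,:3]
    dp=Rt.T@(np.array(target)-T[:3,3])
    Rd=Rt
    if yaw is not None:
        c,s=np.cos(yaw),np.sin(yaw);Rd=np.array([[c,s,0],[s,-c,0],[0,0,-1.]])
    return np.round(dp,4),np.round(R.from_matrix(Rt.T@Rd).as_rotvec(),4)
E
python3 - <<'E'
from h import *
t=dict(np.load('top.npz'));s=dict(np.load('scene.npz'))
a=cv2.resize(t['frame'][180:240,310:390],None,fx=5,fy=5,interpolation=2)
b=cv2.resize(t['frame'][170:230,230:290],None,fx=5,fy=5,interpolation=2)
c=cv2.resize(s['frame'][150:190,180:230],None,fx=7.5,fy=7.5,interpolation=2)
e=cv2.resize(s['frame'][180:220,240:290],None,fx=6.5,fy=7.5,interpolation=2)
im=np.vstack([np.hstack([a,b]),np.hstack([c,e])])
cv2.imwrite('pics/crop1.png',np.clip(im[:,:,::-1]*1.8,0,255))
print(onz(t,344,209,.03),onz(t,258,197,.11),tool())
E
```

```text
[ 0.54234878 -0.19849353  0.03      ] [0.57560295 0.05535565 0.11      ] [[ 9.02231292e-01  4.31251928e-01 -6.85189293e-04  2.69257482e-01]
 [ 4.31252463e-01 -9.02230470e-01  1.22180023e-03 -5.63505219e-01]
 [-9.12949512e-05 -1.39783597e-03 -9.99999019e-01  2.38092966e-01]
 [ 0.00000000e+00  0.00000000e+00  0.00000000e+00  1.00000000e+00]][ WARN:0@0.043] global loadsave.cpp:1063 imwrite_ Unsupported depth image for selected encoder is fallbacked to CV_8U.
```

View pics/crop1.png

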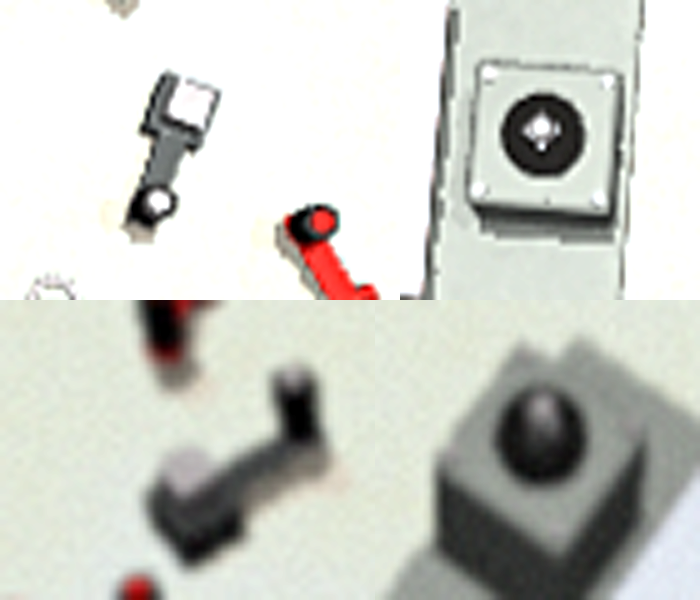

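The crop confirms it: the dark steel crank has its bright boss at about (348,200.5) and its handle at about (341.6,220.5). The shaft is a bright diamond in a black collar at about (258.3,196.6).

```bash
python3 - <<'E'
from h import *
t=dict(np.load('top.npz'))
s=dict(np.load('scene.npz'))
b=onz(t,347.9,200.6,.056);h=onz(t,341.6,220.4,.076)
print('boss',b,'handle',h)
y=np.arctan2(*(h-b)[1::-1]);print('crank yaw deg',np.degrees(y),np.linalg.norm((h-b)[:2]))
for k in range(4):
    yy=y+k*np.pi/2;yy=(yy+np.pi)%(2*np.pi)-np.pi
    print(np.degrees(yy),rows([b[0],b[1],.16],yy))
# shelf / platform / shaft estimates
print(onz(t,258.4,196.6,.12))
E
```

```text
boss [ 0.56389213 -0.20703931  0.056     ] handle [ 0.50450528 -0.1818647   0.076     ]
crank yaw deg 157.0274753342412 0.06450239058296436
157.02747533424116 (array([ 0.4196, -0.1944,  0.0783]), array([-8.0000e-04, -1.6000e-03, -2.2948e+00]))
-112.97252466575885 (array([ 0.4196, -0.1944,  0.0783]), array([-5.0000e-04,  1.7000e-03,  2.4176e+00]))
-22.972524665758847 (array([ 0.4196, -0.1944,  0.0783]), array([-1.300e-03,  7.000e-04,  8.468e-01]))
67.02747533424115 (array([ 0.4196, -0.1944,  0.0783]), array([-1.40e-03, -4.00e-04, -7.24e-01]))
[0.5752178  0.05382558 0.12      ]
```

```bash
python3 -m jog '[[[0.0525,-0.0243,0,0,0,0],[0.0525,-0.0243,0,0,0,0],[0.0525,-0.0243,0,0,0,0],[0.0525,-0.0243,0,0,0,0],[0.0525,-0.0243,0,0,0,0],[0.0525,-0.0243,0,0,0,0],[0.0525,-0.0243,0,0,0,0],[0.0525,-0.0243,0,0,0,0],[0,0,0.01,0,0,0.18],[0,0,0.01,0,0,0.18],[0,0,0.01,0,0,0.18],[0,0,0.01,0,0,0.18]]]' 0.06 25
python3 - <<'E'
from h import *
d,T=wrist('w1');np.savez('w1.npz',T=T,**d);s=get_state();print(s['q'],s['tool_pos'])
for n,p in(('boss',[.5639,-.207,.056]),('handle',[.5045,-.1819,.076])):print(n,proj(d,p,T))
E
```

```text
clock: 1.65
tool_pos: [0.5645, -0.2072, 0.1981]
eef_rot: [0.99, -0.139, -0.0, -0.0]
contact_force: [0.5, -0.1, 0.1]
opening: 0.682
finger_force: 0.0
[ 0.23698625  0.70734891  0.06629188  1.69098962 -0.06312075  0.74825213
 -1.52172935] [ 0.56373183 -0.20678912  0.19685732]
boss [254.76574125 177.30721193]
handle [246.13849116 252.87439526]
```

View pics/w1.png

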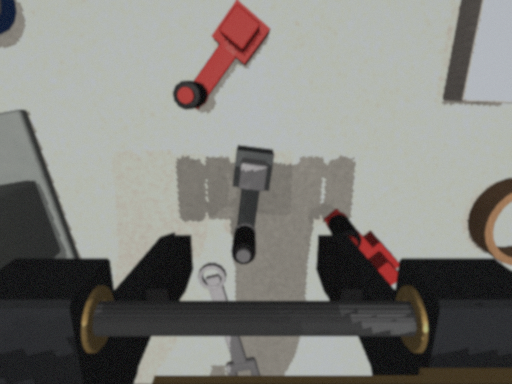

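The wrist view shows the boss top centred at about (254.5,177.5) and the handle top at about (243.5,254), both near where I predicted them.

```bash
python3 - <<'E'
from h import *
z=np.load('w1.npz');d=dict(mtx=z['mtx']);T=z['T']
b=onz(d,254.5,177.5,.056,T);h=onz(d,243.5,254,.076,T);print(b,h)
y=np.arctan2(*(b-h)[1::-1]);print(np.degrees(y),np.linalg.norm((h-b)[:2]))
print(rows([b[0],b[1],.024],y))
E
```

```text
[ 0.56379547 -0.20672398  0.056     ] [ 0.50408873 -0.17933403  0.076     ]
-24.64287501372824 0.06568944810137228
(array([ 5.000e-04, -1.000e-04,  1.729e-01]), array([0.0003, 0.0029, 0.1453]))
```

```bash
python3 -m jog '[[[0.0005,0,0.03,0,0,0.073],[0,0,0.03,0,0,0.072],[0,0,0.03,0,0,0],[0,0,0.03,0,0,0],[0,0,0.022,0,0,0],[0,0,0.0215,0,0,0],[0,0,0,0,0,0]]]' 0.06 45
python3 -m jog '[[[0,0,0,0,0,0],[0,0,0,0,0,0],[0,0,0,0,0,0],[0,0,0,0,0,0],[0,0,0,0,0,0]]]' 0.0 45
```

```text
clock: 2.58
tool_pos: [0.564, -0.207, 0.0339]
eef_rot: [0.978, -0.207, -0.002, -0.0]
contact_force: [1.2, 0.5, 0.0]
opening: 0.678
finger_force: 0.0
clock: 3.2
tool_pos: [0.5658, -0.2074, 0.0358]
eef_rot: [0.978, -0.208, 0.001, -0.0]
contact_force: [0.9, 1.8, 4.1]
opening: 0.267
finger_force: 44.9
```

```bash
python3 -m jog '[[[0,0,-0.02,0,0,0],[0,0,-0.04,0,0,0],[0,0,-0.05,0,0,0],[0,0,-0.05,0,0,0],[0,0,-0.05,0,0,0],[-0.03,-0.04,0,0,0,0],[-0.03,-0.04,0,0,0,0],[-0.03,-0.04,0,0,0,0],[-0.03,-0.04,0,0,0,0],[-0.03,-0.04,0,0,0,0],[-0.03,-0.04,0,0,0,0],[0,0,0,0,0,0]]]'
python3 - <<'E'
from h import *
d,T=wrist('w2');np.savez('w2.npz',T=T,tool=tool(),**d);s=get_state();print(s['q'],s['tool_pos'],s['contact_force'])
print(proj(d,[.5752,.0538,.115],T))
f=d['frame'];u,v=proj(d,[.5752,.0538,.125],T).astype(int)
u=np.clip(u,60,451);v=np.clip(v,60,323)
c=cv2.resize(f[v-60:v+60,u-60:u+60],(480,480),interpolation=2)
cv2.imwrite('pics/w2b.png',np.hstack([cv2.resize(f,(320,240)),])[:,:,::-1])
im=np.zeros((480,800,3),np.uint8);im[:240,:320]=cv2.resize(f,(320,240));im[:,320:]=c;cv2.imwrite('pics/w2b.png',im[:,:,::-1]);print(u,v)
E
```

```text
clock: 4.7
tool_pos: [0.4965, 0.0901, 0.2456]
eef_rot: [0.979, -0.204, -0.001, -0.001]
contact_force: [1.0, -0.4, -3.0]
opening: 0.265
finger_force: 44.9
[-0.36243566  0.52729523  0.15410246  1.92468555 -0.12131827  0.69897501
 -2.12137667] [0.49729145 0.08681798 0.24571256] [ 0.16012926 -0.14877006 -2.33861815]
[257.46351467  72.25684079]
257 71
```

View pics/w2b.png

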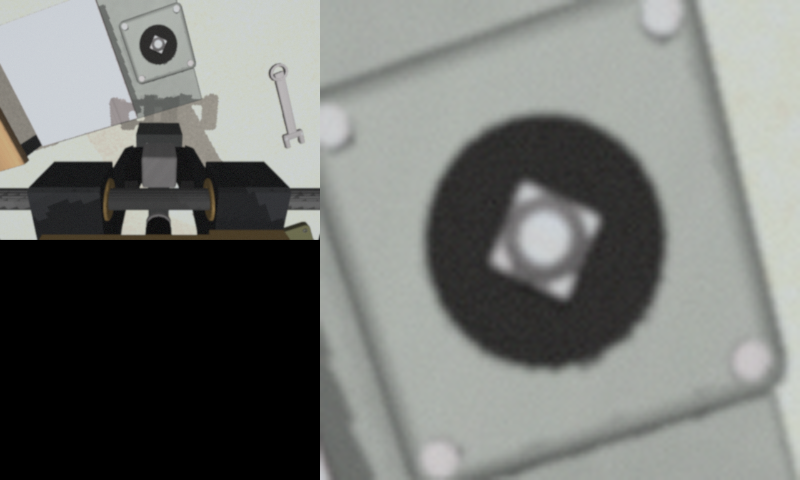

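The crop shows the square shaft's corners at about (523,180), (600,213), (570,300) and (489,266), centred in the collar at about (545.5,240). The crank hangs level in the fingers.

```bash
python3 - <<'E'
from h import *
z=np.load('w2.npz');d=dict(mtx=z['mtx'],frame=z['frame']);T=z['T']
f=lambda u,v:((u-320)/4+197,v/4+11)
g=cv2.cvtColor(d['frame'],6)[11:131,197:317]
m=(g<75).astype(np.uint8);n,l,st,ce=cv2.connectedComponentsWithStats(m)
i=l[70,60+ -22] or 1;print(st[i],ce[i])
cs,_=cv2.findContours((l==i).astype(np.uint8),0,1);e=cv2.fitEllipse(max(cs,key=len));print('ell',e)
u,v=e[0][0]+197,e[0][1]+11
dep=336.24*.048/(max(e[1])+1); K=d['mtx']
p=T@np.array([(u-K[0,2])/K[0,0]*dep,(v-K[1,2])/K[1,1]*dep,dep,1]);print('collar by size',p)
t=dict(np.load('top.npz'));r=ray(t,258.4,196.6);print('cross top', cross((T[:3,3],ray(d,u,v,T)[1]),r))
for zz in(.104,.108,.112):print(zz,onz(d,u,v,zz,T),onz(t,258.4,196.6,zz))
cor=[f(*c) for c in[(523,180),(600,213),(570,300),(489,266)]]
P=np.array([onz(d,*c,.122,T)for c in cor]);print('sq centre',P.mean(0),'sides',np.linalg.norm(P-np.roll(P,-1,0),axis=1))
E=np.roll(P,-1,0)-P;print('ang',np.degrees(np.arctan2(E[:,1],E[:,0])))
To=z['tool'];print('toolyaw',np.degrees(np.arctan2(To[1,0],To[0,0])))
E
```

```text
[  27   30   59   62 2291] [55.93714535 60.01222174]
ell ((55.89152145385742, 59.91009521484375), (57.47624588012695, 60.930999755859375), 179.8652801513672)
collar by size [0.57746166 0.05669422 0.11659482 1.        ]
cross top [0.57893539 0.05559712 0.09256525]
0.104 [0.57803811 0.05652534 0.104     ] [0.57760564 0.05440762 0.104     ]
0.108 [0.57785504 0.05657898 0.108     ] [0.57700868 0.05426211 0.108     ]
0.112 [0.57767196 0.05663261 0.112     ] [0.57641172 0.0541166  0.112     ]
sq centre [0.57697787 0.05647094 0.122     ] sides [0.01563515 0.01665758 0.0166944  0.01665504]
ang [-135.38305509  136.80253618   44.631282    -46.84176828]
toolyaw -23.759642042415045
```

```bash
python3 -m jog '[[[0,0,0,0,0,-0.171],[0,0,0,0,0,-0.171],[0,0,0,0,0,-0.171],[0,0,0,0,0,-0.171],[0,0,0,0,0,-0.171],[0,0,0,0,0,-0.171],[0,0,0,0,0,-0.17],[0.017,0.039,0,0,0,0],[0.018,0.039,0,0,0,0],[0,0,0.03,0,0,0],[0,0,0.03,0,0,0],[0,0,0,0,0,0]]]'
python3 - <<'E'
from h import *
d,T=wrist('w3');np.savez('w3.npz',T=T,tool=tool(),**d);s=get_state();print(s['q'],s['tool_pos'],s['contact_force'])
print(rows([.5773,.056,s['tool_pos'][2]],np.radians(44.8)))
print('shaft tip/base',proj(d,[.5773,.056,.13],T),proj(d,[.5773,.056,.106],T))
To=tool()
for zz in(.034,.004,-.022):print('crank axis at',zz,proj(d,(To@[0,0,zz,1])[:3],T))
E
```

```text
clock: 6.25
tool_pos: [0.576, 0.051, 0.1834]
eef_rot: [0.926, 0.377, -0.003, 0.0]
contact_force: [-0.1, 0.5, -2.4]
opening: 0.269
finger_force: 44.9
[-0.05977378  0.70014213 -0.18802184  1.75777507  0.18927662  0.70369503
 -1.14579301] [0.57741963 0.05181452 0.18500335] [-0.44350938  0.32914189 -2.90554928]
(array([ 0.0028, -0.0031, -0.    ]), array([-0.0002,  0.0027, -0.0073]))
shaft tip/base [251.36491633 205.33566354] [251.68663154 193.83862747]
crank axis at 0.034 [256.37536081 222.39111584]
crank axis at 0.004 [256.6827421  245.75116707]
crank axis at -0.022 [257.05108182 273.74387627]
```

View pics/w3.png

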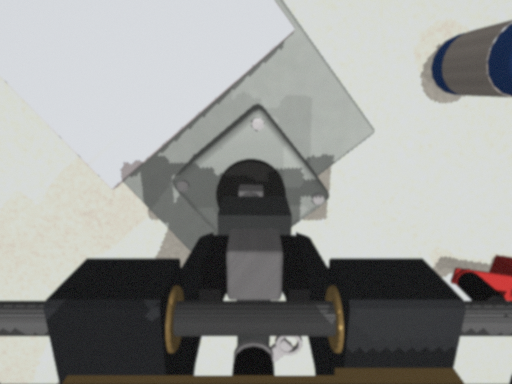

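The wrist view shows the shaft square just past the hub at about (251,190), with its sides parallel to the hub's edges. The hub spans columns 219–291, so the sideways offset is about 3 mm. I'll check the offset along tool x from a brightness profile.

```bash
python3 - <<'E'
from h import *
z=np.load('w3.npz');d=dict(mtx=z['mtx']);T=z['T'];To=z['tool']
for p in((.018,0,.034),(.018,0,.004),(.012,0,.004),(.012,0,-.022),(-.012,0,-.022)):print(p,proj(d,(To@[*p,1])[:3],T))
g=cv2.cvtColor(z['frame'],6)
print(g[180:305:1,268:278].mean(1).astype(int).tolist())
print('shaft cols',g[188,210:300].tolist()); print('rows',g[180:215,251].tolist())
for zz in(.106,.121):
  for q in ((.5773+.008*1.414,.056),(.5773,.056+.0113),): print(zz,proj(d,[*q,zz],T))
c=np.array([.5773,.056]);x=np.array([.71,.705])
for zz in(.106,.121): print('front/back face mid',[proj(d,[*(c+s*.008*x),zz],T).round(1) for s in(1,-1)])
print('collar front',proj(d,[*(c+.024*x),.106],T))
print('collar col', g[150:185,251].tolist())
E
```

```text
(0.018, 0, 0.034) [256.38867596 192.52010238]
(0.018, 0, 0.004) [256.7085926  211.27949789]
(0.012, 0, 0.004) [256.6997883  223.02003443]
(0.012, 0, -0.022) [257.08070817 247.59022412]
(-0.012, 0, -0.022) [257.02290489 298.61800716]
[32, 32, 33, 30, 32, 33, 30, 32, 32, 31, 31, 33, 30, 33, 32, 33, 38, 38, 38, 37, 39, 39, 40, 40, 39, 40, 39, 40, 40, 40, 39, 39, 41, 40, 43, 50, 58, 61, 62, 62, 61, 61, 61, 61, 62, 62, 62, 62, 65, 67, 68, 68, 69, 68, 68, 68, 69, 69, 69, 69, 69, 69, 68, 69, 69, 69, 70, 68, 71, 72, 77, 87, 96, 101, 107, 109, 112, 114, 114, 114, 114, 114, 114, 114, 114, 115, 115, 114, 114, 113, 113, 113, 113, 114, 113, 113, 113, 113, 114, 113, 112, 113, 114, 113, 113, 113, 113, 113, 113, 112, 114, 114, 114, 114, 115, 116, 114, 113, 114, 113, 102, 75, 52, 44, 47]
shaft cols [101, 103, 103, 105, 101, 95, 79, 57, 32, 31, 33, 29, 32, 35, 32, 31, 35, 33, 33, 30, 32, 34, 30, 34, 31, 30, 32, 39, 48, 62, 65, 68, 70, 70, 71, 71, 67, 68, 70, 70, 68, 70, 71, 69, 69, 71, 69, 69, 68, 68, 67, 66, 62, 46, 41, 30, 31, 24, 32, 34, 31, 35, 34, 33, 34, 30, 26, 33, 34, 36, 34, 34, 27, 39, 59, 82, 98, 103, 104, 104, 105, 106, 106, 106, 106, 105, 104, 103, 105, 105]
rows [25, 32, 36, 37, 49, 64, 67, 69, 70, 71, 73, 82, 82, 84, 82, 77, 66, 46, 41, 40, 39, 39, 36, 41, 38, 43, 39, 41, 41, 41, 43, 37, 36, 39, 44]
0.106 [263.04967302 182.71955141]
0.106 [240.00598186 182.99536266]
0.121 [263.59827272 188.97364721]
0.121 [239.04618794 189.26521053]
front/back face mid [array([251.6, 182.8]), array([251.8, 204.6])]
front/back face mid [array([251.4, 189.1]), array([251.6, 212.1])]
collar front [251.29974492 160.17120629]
collar col [170, 172, 170, 173, 169, 172, 172, 160, 132, 84, 46, 38, 38, 44, 45, 43, 44, 45, 44, 47, 46, 45, 45, 50, 45, 39, 43, 37, 39, 33, 25, 32, 36, 37, 49]
```

```bash
python3 -m jog '[[[0.004,-0.003,0,0,0,-0.007],[0,0,0.01,0,0,0],[0,0,0.005,0,0,0],[0,0,0.005,0,0,0],[0,0,0,0,0,0]]]'; python3 -m jog '[[[0,0,0.003,0,0,0],[0,0,0.003,0,0,0],[0,0,0.003,0,0,0],[0,0,0,0,0,0]]]'
```

```text
clock: 6.92
tool_pos: [0.5785, 0.0586, 0.1647]
eef_rot: [0.924, 0.382, -0.001, 0.0]
contact_force: [0.1, -0.2, -2.8]
opening: 0.266
finger_force: 44.9
clock: 7.42
tool_pos: [0.5785, 0.0581, 0.1557]
eef_rot: [0.924, 0.382, -0.001, 0.0]
contact_force: [-0.4, -2.4, -5.0]
opening: 0.268
finger_force: 44.9
```

```bash
python3 -m jog '[[[0,0,0.002,0,0,0],[0,0,0.002,0,0,0],[0,0,0,0,0,0]]]'; python3 -m jog '[[[0,0,0.002,0,0,0],[0,0,0.002,0,0,0],[0,0,0,0,0,0]]]'
```

```text
clock: 7.8
tool_pos: [0.5786, 0.0581, 0.152]
eef_rot: [0.924, 0.382, -0.0, 0.0]
contact_force: [-0.6, -3.1, -4.3]
opening: 0.27
finger_force: 44.9
clock: 8.18
tool_pos: [0.5786, 0.0582, 0.148]
eef_rot: [0.924, 0.382, -0.0, 0.0]
contact_force: [-1.9, -4.4, -2.8]
opening: 0.27
finger_force: 44.9
```

```bash
python3 -m jog '[[[-0.001,0.0003,0.002,0,0,0],[0,0,0.002,0,0,0],[0,0,0,0,0,0]]]'; python3 -m jog '[[[0,0,0.002,0,0,0],[0,0,0.001,0,0,0],[0,0,0.001,0,0,0],[0,0,0,0,0,0]]]'
```

```text
clock: 8.55
tool_pos: [0.5786, 0.0582, 0.1456]
eef_rot: [0.924, 0.382, 0.001, 0.0]
contact_force: [-4.6, -4.4, 9.1]
opening: 0.265
finger_force: 44.9
clock: 9.05
tool_pos: [0.5787, 0.0583, 0.1455]
eef_rot: [0.924, 0.382, 0.001, 0.001]
contact_force: [-12.3, -4.7, 39.3]
opening: 0.267
finger_force: 44.9
```

```bash
python3 -m jog '[[[0,0,-0.002,0,0,0],[0,0,-0.0015,0,0,0],[0,0,0,0,0,0]]]'; python3 - <<'E'
from h import *
d,T=wrist('w4');np.savez('w4.npz',T=T,tool=tool(),**d);s=dict(snapshot('scene'));np.savez('s4.npz',**s)
f=d['frame'];u,v=proj(d,[.5775,.056,.12],T).astype(int);print(u,v)
c=cv2.resize(f[v-60:v+40,u-60:u+60],(480,400),interpolation=2)
u,v=proj(s,[.5775,.056,.13]).astype(int);print(u,v)
e=cv2.resize(s['frame'][v-30:v+30,u-24:u+24],(320,400),interpolation=2)
cv2.imwrite('pics/c4.png',np.clip(np.hstack([c,e])[:,:,::-1].astype(float)*1.6,0,255).astype(np.uint8))
E
```

```text
clock: 9.43
tool_pos: [0.5786, 0.0582, 0.1456]
eef_rot: [0.924, 0.382, 0.001, 0.0]
contact_force: [-5.0, -4.0, 12.5]
opening: 0.267
finger_force: 44.9
257 233
265 193
```

View pics/c4.png

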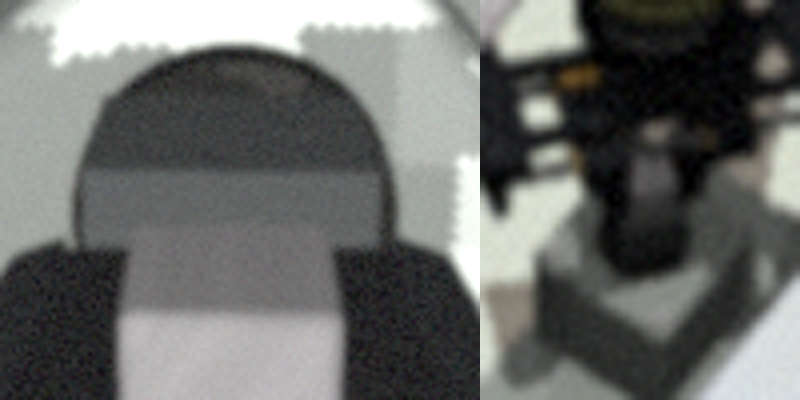

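The left crop shows the hub standing over the collar, with the hub's lower edge near the collar's rim. Depth can't be read well here, so I'll do a clockwise twist test under light pressure.

```bash
python3 -m jog '[[[0,0,0,0,0,0.1],[0,0,0,0,0,0.1],[0,0,0,0,0,0]]]'; python3 -c "
from h import *
print(get_state()['moment'])"; python3 -m jog '[[[0,0,0,0,0,0.1],[0,0,0,0,0,0.1],[0,0,0,0,0,0]]]';python3 -c "
from h import *
s=get_state();print(s['moment'],s['q'])"
```

```text
clock: 9.9
tool_pos: [0.5788, 0.0571, 0.1456]
eef_rot: [0.958, 0.287, 0.001, 0.001]
contact_force: [-5.2, -5.7, 12.9]
opening: 0.266
finger_force: 44.9
[-1.31034231  1.1306265  -0.01850114]
clock: 10.28
tool_pos: [0.5789, 0.0569, 0.1456]
eef_rot: [0.982, 0.19, 0.001, 0.001]
contact_force: [-4.9, -6.4, 12.8]
opening: 0.269
finger_force: 44.9
[-1.36030423  1.08033432 -0.06141735] [-0.14247263  0.75431107 -0.06145695  1.79009364  0.07815684  0.59782526
 -1.43994869]
```

The hub's underside is at about 0.111 m. The gearbox is 0.100 m high, so the top of the square must be at 0.115 m or more. The socket is therefore over the square and stopped hard on the collar. Now I'll release and regrip at the handle.

```bash
python3 -m jog '[[[0,0,-0.0015,0,0,0],[0,0,0,0,0,0],[0,0,0,0,0,0],[0,0,-0.02,0,0,0],[0,0,-0.04,0,0,0],[-0.033,0,0,0,0,0],[-0.0335,0,0,0,0,0],[0,0,0,0,0,0]]]' 0.046 20; python3 - <<'E'
from h import *
d,T=wrist('w5');np.savez('w5.npz',T=T,tool=tool(),**d);s=get_state();print(s['q'],s['tool_pos'],s['contact_force'],s['opening'])
for n,p in (('bosstop',[.5774,.0563,.167]),('handle',[.5171,.0321,.187])):print(n,proj(d,p,T))
E
```

```text
clock: 11.28
tool_pos: [0.5143, 0.0321, 0.2052]
eef_rot: [0.982, 0.19, -0.001, 0.0]
contact_force: [0.3, 0.9, -1.1]
opening: 0.521
finger_force: 0.0
[-0.10532927  0.59604474 -0.07562008  1.92806066  0.0726085   0.61984248
 -1.41424553] [0.51633646 0.03299325 0.20534096] [0.28199048 0.65118671 0.51282074] 0.52154684660284
bosstop [257.58258565 103.0524999 ]
handle [257.55174133 230.32157621]
```

View pics/w5.png

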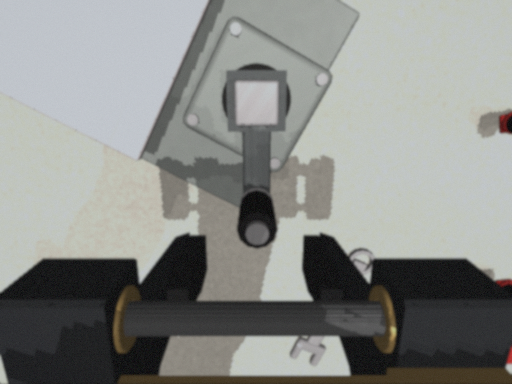

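The wrist view shows the crank seated with its boss at (256,103) and the handle top at (258,231), both as predicted. I'll descend and grip the handle.

```bash
python3 -m jog '[[[0,0,0.03,0,0,0],[0,0,0.0265,0,0,0],[0,0,0,0,0,0]]]' 0.046 20; python3 -m jog '[[[0,0,0,0,0,0],[0,0,0,0,0,0],[0,0,0,0,0,0]]]' 0 20; python3 - <<'E'
from h import *
# clockwise circle steps in tool frame, crank arm along -x_t from axis at start; 24 steps/turn
T=tool();print(T.round(3))
w=lambda a:np.array([.065*np.cos(a),.065*np.sin(a)])
y=np.arctan2(T[1,0],T[0,0]);Rt=T[:2,:2]
a0=y+np.pi
P=np.array([w(a0-i*np.pi/12) for i in range(25)])
print((np.diff(P,axis=0)@Rt*1000).round(1).tolist())
E
```

```text
clock: 11.7
tool_pos: [0.5166, 0.0337, 0.1472]
eef_rot: [0.982, 0.191, -0.001, -0.0]
contact_force: [-0.1, -0.4, 1.2]
opening: 0.52
finger_force: 0.0
clock: 12.08
tool_pos: [0.5175, 0.0326, 0.1496]
eef_rot: [0.982, 0.191, 0.001, 0.0]
contact_force: [0.8, -1.0, 0.3]
opening: 0.243
finger_force: 20.0
[[ 0.927  0.374  0.002  0.518]
 [ 0.374 -0.927 -0.     0.033]
 [ 0.002  0.001 -1.     0.15 ]
 [ 0.     0.     0.     1.   ]]
[[2.2, -16.8], [6.5, -15.7], [10.3, -13.5], [13.5, -10.3], [15.7, -6.5], [16.8, -2.2], [16.8, 2.2], [15.7, 6.5], [13.5, 10.3], [10.3, 13.5], [6.5, 15.7], [2.2, 16.8], [-2.2, 16.8], [-6.5, 15.7], [-10.3, 13.5], [-13.5, 10.3], [-15.7, 6.5], [-16.8, 2.2], [-16.8, -2.2], [-15.7, -6.5], [-13.5, -10.3], [-10.3, -13.5], [-6.5, -15.7], [-2.2, -16.8]]
```

```bash
python3 -m jog '[[[0.0022,-0.0168,0,0,0,0],[0.0065,-0.0157,0,0,0,0],[0.0103,-0.0135,0,0,0,0],[0.0135,-0.0103,0,0,0,0],[0.0157,-0.0065,0,0,0,0],[0.0168,-0.0022,0,0,0,0],[0,0,0,0,0,0]]]'
```

```text
clock: 12.95
tool_pos: [0.5532, 0.1174, 0.1489]
eef_rot: [0.982, 0.191, -0.0, 0.001]
contact_force: [0.9, -4.8, 3.6]
opening: 0.241
finger_force: 20.1
```

```bash
python3 -m jog '[[[0.0168,0.0022,0,0,0,0],[0.0157,0.0065,0,0,0,0],[0.0135,0.0103,0,0,0,0],[0.0103,0.0135,0,0,0,0],[0.0065,0.0157,0,0,0,0],[0.0022,0.0168,0,0,0,0],[0,0,0,0,0,0]]]'; python3 - <<'E'
from h import *
s=snapshot('scene');t=snapshot('top');np.savez('s6.npz',**s);np.savez('t6.npz',**t)
a=s['frame'][175:305,235:405];a=cv2.resize(a,(785,600),interpolation=2)
cv2.imwrite('pics/c6.png',np.clip(a[:,:,::-1].astype(float)*1.3,0,255).astype(np.uint8))
E
```

```text
clock: 13.82
tool_pos: [0.6381, 0.0832, 0.149]
eef_rot: [0.982, 0.191, 0.001, -0.001]
contact_force: [1.6, 2.3, 1.8]
opening: 0.241
finger_force: 20.0
```

View pics/c6.png

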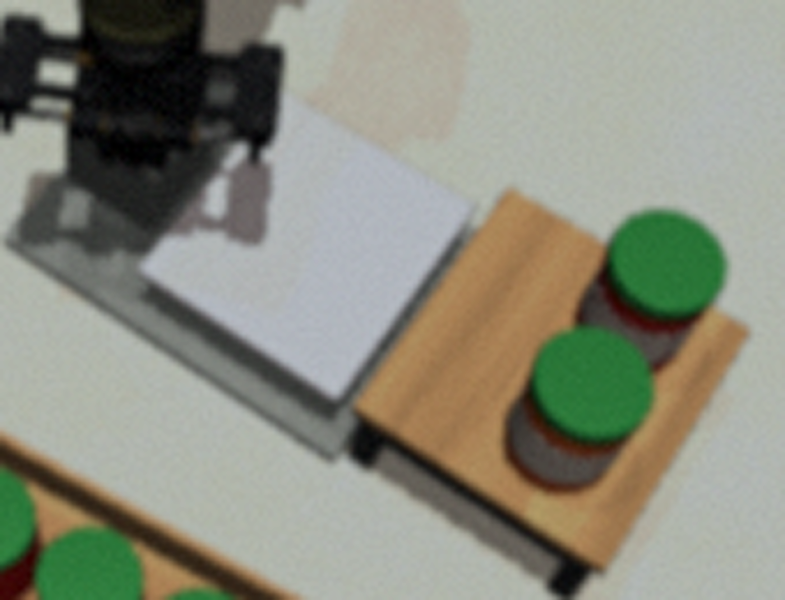

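Winding forces are low, and the scene crop shows the platform still clearly below the shelf. I'll wind on.

```bash
python3 -m jog '[[[-0.0022,0.0168,0,0,0,0],[-0.0065,0.0157,0,0,0,0],[-0.0103,0.0135,0,0,0,0],[-0.0135,0.0103,0,0,0,0],[-0.0157,0.0065,0,0,0,0],[-0.0168,0.0022,0,0,0,0],[-0.0168,-0.0022,0,0,0,0],[-0.0157,-0.0065,0,0,0,0],[-0.0135,-0.0103,0,0,0,0],[-0.0103,-0.0135,0,0,0,0],[-0.0065,-0.0157,0,0,0,0],[-0.0022,-0.0168,0,0,0,0]]]'
```

```text
clock: 15.42
tool_pos: [0.5173, 0.0313, 0.149]
eef_rot: [0.982, 0.19, 0.001, 0.001]
contact_force: [7.0, -1.1, -1.5]
opening: 0.242
finger_force: 20.0
```

```bash
python3 -m jog '[[[0.0022,-0.0168,0,0,0,0],[0.0065,-0.0157,0,0,0,0],[0.0103,-0.0135,0,0,0,0],[0.0135,-0.0103,0,0,0,0],[0.0157,-0.0065,0,0,0,0],[0.0168,-0.0022,0,0,0,0],[0.0168,0.0022,0,0,0,0],[0.0157,0.0065,0,0,0,0],[0.0135,0.0103,0,0,0,0],[0.0103,0.0135,0,0,0,0],[0.0065,0.0157,0,0,0,0],[0.0022,0.0168,0,0,0,0]]]'
```

```text
clock: 16.92
tool_pos: [0.6373, 0.0844, 0.1492]
eef_rot: [0.981, 0.192, 0.001, -0.002]
contact_force: [2.5, 4.8, 3.4]
opening: 0.243
finger_force: 20.0
```

```bash
python3 -m jog '[[[-0.0022,0.0168,0,0,0,0],[-0.0065,0.0157,0,0,0,0],[-0.0103,0.0135,0,0,0,0],[-0.0135,0.0103,0,0,0,0],[-0.0157,0.0065,0,0,0,0],[-0.0168,0.0022,0,0,0,0],[-0.0168,-0.0022,0,0,0,0],[-0.0157,-0.0065,0,0,0,0],[-0.0135,-0.0103,0,0,0,0],[-0.0103,-0.0135,0,0,0,0],[-0.0065,-0.0157,0,0,0,0],[-0.0022,-0.0168,0,0,0,0]]]'
```

```text
clock: 18.42
tool_pos: [0.5174, 0.0313, 0.149]
eef_rot: [0.982, 0.19, 0.001, 0.001]
contact_force: [8.3, -0.8, -0.9]
opening: 0.239
finger_force: 20.0
```

```bash
python3 -m jog '[[[0,0,0,0,0,0],[0,0,0,0,0,0],[0,0,-0.06,0,0,0],[0,0,-0.06,0,0,0],[0.01,-0.05,0,0,0,0],[0,-0.02,0,0,0,0],[0,0,0,0,0,0],[0,0,0,0,0,0]]]' 0.046; python3 -c "
from h import *
d,T=wrist('v1');np.savez('v1.npz',T=T,**d)"
python3 -m jog '[[[0.019,-0.046,0,0,0,0],[0.019,-0.046,0,0,0,0],[0.018,-0.047,0,0,0,0],[0,0,0,0,0,0],[0,0,0,0,0,0]]]'; python3 - <<'E'
from h import *
d,T=wrist('v2');np.savez('v2.npz',T=T,**d)
a=np.load('v1.npz')['frame']
im=np.vstack([np.hstack([a[:250,:400],d['frame'][:250,112:]])])
cv2.imwrite('pics/v12.png',im[:,:,::-1])
E
```

```text
clock: 19.42
tool_pos: [0.4995, 0.0996, 0.2682]
eef_rot: [0.982, 0.19, -0.001, 0.001]
contact_force: [-0.4, 0.2, 0.1]
opening: 0.519
finger_force: 0.0
clock: 20.1
tool_pos: [0.5, 0.2494, 0.2682]
eef_rot: [0.982, 0.19, -0.0, 0.001]
contact_force: [0.3, -0.1, 0.1]
opening: 0.522
finger_force: 0.0
```

View pics/v12.png

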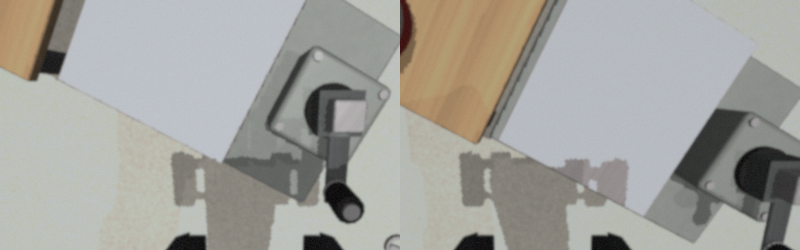

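Left half (v1): the platform edge runs from about (85,0) to (58,75), with the shelf edge beside it from about (50,0) to (28,78). Right half (v2): the platform edge runs from about (565,0) to (495,135), with the shelf edge from about (553,0) to (480,140).

```bash
python3 - <<'E'
import numpy as np
a=np.load('v1.npz')['frame'].astype(int);b=np.load('v2.npz')['frame'].astype(int)
for r in(10,50):print('v1',r,[tuple(x) for x in a[r-1:r+2,20:95:2].mean(0).astype(int).tolist()])
for r in(20,100):
  c=int(565-72*r/135)-400+112;print('v2',r,c-25,[tuple(x) for x in b[r-1:r+2,c-25:c+20].mean(0).astype(int).tolist()])
E
```

```text
v1 10 [(182, 148, 109), (182, 151, 111), (180, 150, 110), (182, 153, 112), (181, 150, 111), (181, 149, 110), (182, 152, 112), (182, 154, 113), (182, 157, 116), (183, 159, 116), (183, 156, 115), (182, 153, 112), (183, 152, 112), (182, 152, 112), (172, 140, 103), (138, 113, 82), (88, 71, 55), (60, 49, 38), (58, 50, 37), (62, 53, 43), (97, 92, 85), (122, 118, 112), (125, 121, 114), (124, 120, 113), (122, 118, 111), (121, 117, 111), (121, 117, 110), (122, 120, 112), (124, 121, 113), (124, 121, 113), (135, 132, 126), (172, 173, 174), (186, 190, 195), (186, 191, 197), (187, 192, 198), (187, 192, 197), (187, 192, 197), (187, 191, 197)]
v1 50 [(184, 155, 115), (182, 156, 114), (183, 158, 117), (182, 157, 115), (184, 157, 115), (181, 151, 111), (182, 152, 112), (181, 149, 110), (164, 133, 98), (120, 98, 73), (70, 58, 44), (61, 51, 40), (62, 51, 40), (56, 48, 40), (61, 60, 58), (75, 73, 69), (86, 84, 79), (92, 90, 85), (99, 96, 91), (111, 109, 101), (114, 112, 105), (119, 116, 109), (121, 118, 110), (129, 126, 121), (170, 172, 172), (187, 191, 197), (187, 192, 197), (187, 190, 197), (188, 193,
[... 992 characters left out ...]
 157, 115), (177, 153, 112), (178, 153, 113), (178, 152, 112), (176, 150, 111), (177, 151, 111), (172, 144, 107), (161, 133, 97), (139, 115, 85), (115, 98, 77), (105, 95, 83), (115, 110, 102), (127, 122, 115), (133, 129, 121), (135, 131, 123), (129, 126, 119), (119, 115, 109), (105, 105, 99), (100, 102, 97), (114, 117, 112), (129, 132, 128), (137, 141, 136), (141, 145, 140), (141, 144, 139), (141, 145, 140), (139, 144, 139), (141, 143, 139), (142, 144, 140), (153, 154, 153), (169, 171, 172), (179, 182, 187), (182, 186, 191), (182, 186, 192), (182, 187, 192), (182, 187, 192), (182, 186, 192), (181, 186, 192), (182, 186, 193), (182, 186, 192), (182, 186, 193), (182, 186, 192), (182, 186, 192)]
```

```bash
cat > gap.py <<'E'
from h import *
def lines(f,start,rr,left,thr_s,thr_p):
    """subpixel shelf edge (red falls) and platform edge (blue rises) per row, fitted lines (a,b): col=a*row+b"""
    f=cv2.GaussianBlur(f.astype(np.float32),(3,3),0);S=[];P=[]
    for r in rr:
        c0=int(start(r))-left
        R_=f[r,c0:c0+90,0];i=int(np.argmax(R_<thr_s));S.append((r,c0+i-1+(R_[i-1]-thr_s)/(R_[i-1]-R_[i])))
        B=f[r,:,2];j=int(S[-1][1])+3
        while B[j]<thr_p:j+=1
        P.append((r,j-1+(thr_p-B[j-1])/(B[j]-B[j-1])))
    out=[]
    for Q in(S,P):
        Q=np.array(Q);k=np.ones(len(Q),bool)
        for _ in range(3):
            a=np.polyfit(Q[k,0],Q[k,1],1);e=Q[:,1]-np.polyval(a,Q[:,0]);k=abs(e)<max(.4,2*e[k].std())
        out.append(a);print('line',a.round(3),'rms',e[k].std().round(3),k.sum())
    return out
def plane(d,T,l):
    o,a=ray(d,np.polyval(l,5),5,T);_,b=ray(d,np.polyval(l,110),110,T)
    n=np.cross(a,b);n/=np.linalg.norm(n);return n,n@o
def isect(p1,p2,x):
    A=np.array([p1[0],p2[0],[1,0,0]]);return np.linalg.solve(A,[p1[1],p2[1],x])
E
python3 - <<'E'
from gap import *
v=[dict(np.load(f'v{i}.npz')) for i in(1,2)]
L1=lines(v[0]['frame'],lambda r:50-.3*r,range(4,64),22,120,155)
L2=lines(v[1]['frame'],lambda r:265-.53*r,range(4,120),25,141,165)
for n,i in(('shelf',0),('plat',1)):
    p=[plane(v[0],v[0]['T'],L1[i]),plane(v[1],v[1]['T'],L2[i])]
    print(n,[isect(*p,x).round(4).tolist() for x in(.54,.58,.62)])
E
```

```text
line [-0.32  53.891] rms 0.097 60
line [-0.336 84.48 ] rms 0.178 60
line [ -0.478 256.603] rms 0.145 115
line [ -0.496 279.165] rms 0.069 116
shelf [[0.54, 0.3127, 0.1011], [0.58, 0.3083, 0.1012], [0.62, 0.3038, 0.1014]]
plat [[0.54, 0.2967, 0.0874], [0.58, 0.2922, 0.0882], [0.62, 0.2877, 0.089]]
```

Platform is about 13 mm below the shelf, so about 1.3 turns remain. I'll go back to the handle and wind about 1.2 turns.

```bash
python3 -m jog '[[[-0.022,0.055,0,0,0,0],[-0.022,0.055,0,0,0,0],[-0.022,0.05,0,0,0,0],[0,0.049,0,0,0,0],[0,0,0,0,0,0],[0,0,0.06,0,0,0],[0,0,0.03,0,0,0],[0,0,0.03,0,0,0],[0,0,0,0,0,0]]]' 0.046
python3 -c "
from h import *
print(rows([.5171,.0321,.149],np.radians(21.9)))"
```

```text
clock: 21.28
tool_pos: [0.5147, 0.0323, 0.1472]
eef_rot: [0.982, 0.19, -0.002, -0.0]
contact_force: [-0.6, 0.4, 0.9]
opening: 0.52
finger_force: 0.0
(array([ 0.0021,  0.0011, -0.0018]), array([-0.001 ,  0.0048,  0.0009]))
```

```bash
python3 -m jog '[[[0.001,0,-0.001,0,0,0],[0,0,0,0,0,0],[0,0,0,0,0,0]]]' 0 20; python3 -m jog '[[[0.0022,-0.0168,0,0,0,0],[0.0065,-0.0157,0,0,0,0],[0.0103,-0.0135,0,0,0,0],[0.0135,-0.0103,0,0,0,0],[0.0157,-0.0065,0,0,0,0],[0.0168,-0.0022,0,0,0,0],[0.0168,0.0022,0,0,0,0],[0.0157,0.0065,0,0,0,0],[0.0135,0.0103,0,0,0,0],[0.0103,0.0135,0,0,0,0],[0.0065,0.0157,0,0,0,0],[0.0022,0.0168,0,0,0,0]]]'
```

```text
clock: 21.65
tool_pos: [0.5184, 0.033, 0.1508]
eef_rot: [0.982, 0.191, 0.001, 0.0]
contact_force: [-0.1, -0.8, 2.6]
opening: 0.242
finger_force: 20.0
clock: 23.15
tool_pos: [0.6377, 0.0882, 0.15]
eef_rot: [0.981, 0.193, 0.0, -0.003]
contact_force: [-2.7, 3.6, 4.7]
opening: 0.243
finger_force: 20.0
```

```bash
python3 -m jog '[[[-0.0022,0.0168,0,0,0,0],[-0.0065,0.0157,0,0,0,0],[-0.0103,0.0135,0,0,0,0],[-0.0135,0.0103,0,0,0,0],[-0.0157,0.0065,0,0,0,0],[-0.0168,0.0022,0,0,0,0],[-0.0168,-0.0022,0,0,0,0],[-0.0157,-0.0065,0,0,0,0],[-0.0135,-0.0103,0,0,0,0],[-0.0103,-0.0135,0,0,0,0],[-0.0065,-0.0157,0,0,0,0],[-0.0022,-0.0168,0,0,0,0]]]'
```

```text
clock: 24.65
tool_pos: [0.5179, 0.0328, 0.1501]
eef_rot: [0.982, 0.19, 0.001, 0.001]
contact_force: [5.4, -3.3, 3.1]
opening: 0.242
finger_force: 20.0
```

```bash
python3 -m jog '[[[0.0022,-0.0168,0,0,0,0],[0.0065,-0.0157,0,0,0,0],[0.0103,-0.0135,0,0,0,0],[0.0135,-0.0103,0,0,0,0],[0.0157,-0.0065,0,0,0,0],[0,0,0,0,0,0],[0,0,0,0,0,0]]]'; python3 -c "
from h import *
T=np.mean([tool() for _ in range(1)],0);d=T[:2,3]-[.5774,.0563];print(np.degrees(np.arctan2(d[1],d[0])),np.linalg.norm(d))
print('go view1',rows([.4995,.0996,.2682])[0])"
```

```text
clock: 25.52
tool_pos: [0.5385, 0.1091, 0.1498]
eef_rot: [0.982, 0.191, -0.0, 0.001]
contact_force: [2.5, -3.1, 5.5]
opening: 0.242
finger_force: 20.2
126.42171835665594 0.06557119307157996
go view1 [-0.0398 -0.0056 -0.1184]
```

```bash
python3 -m jog '[[[0,0,0,0,0,0],[0,0,0,0,0,0],[0,0,-0.06,0,0,0],[0,0,-0.06,0,0,0],[-0.04,-0.006,0,0,0,0],[0,0,0,0,0,0],[0,0,0,0,0,0]]]' 0.046; python3 -c "
from h import *
d,T=wrist('v3');np.savez('v3.npz',T=T,**d)"
python3 -m jog '[[[0.019,-0.046,0,0,0,0],[0.019,-0.046,0,0,0,0],[0.018,-0.047,0,0,0,0],[0,0,0,0,0,0],[0,0,0,0,0,0]]]'; python3 - <<'E'
from gap import *
d,T=wrist('v4');np.savez('v4.npz',T=T,**d)
v=[dict(np.load(f'v{i}.npz')) for i in(3,4)]
a=v[0]['frame'];cv2.imwrite('pics/v34.png',np.hstack([a[:250,:400],d['frame'][:250,112:]])[:,:,::-1])
try:
  L1=lines(v[0]['frame'],lambda r:50-.3*r,range(4,64),22,120,155)
  L2=lines(v[1]['frame'],lambda r:265-.53*r,range(4,120),25,141,165)
  for n,i in(('shelf',0),('plat',1)):
    p=[plane(v[0],v[0]['T'],L1[i]),plane(v[1],v[1]['T'],L2[i])]
    print(n,[isect(*p,x).round(4).tolist() for x in(.54,.58,.62)])
except Exception as e:print(e)
E
```

```text
clock: 26.4
tool_pos: [0.499, 0.1007, 0.2693]
eef_rot: [0.982, 0.191, -0.001, -0.0]
contact_force: [-0.3, -0.5, 0.3]
opening: 0.52
finger_force: 0.0
clock: 27.08
tool_pos: [0.4994, 0.2495, 0.2689]
eef_rot: [0.982, 0.191, -0.001, 0.001]
contact_force: [0.2, -0.0, 0.2]
opening: 0.522
finger_force: 0.0
line [-0.327 57.048] rms 0.096 60
line [-0.336 79.614] rms 0.176 60
line [ -0.481 257.257] rms 0.141 116
line [ -0.499 279.155] rms 0.056 116
shelf [[0.54, 0.3127, 0.1011], [0.58, 0.3083, 0.1012], [0.62, 0.3039, 0.1014]]
plat [[0.54, 0.2966, 0.0993], [0.58, 0.2922, 0.1001], [0.62, 0.2877, 0.1008]]
```

View pics/v34.png

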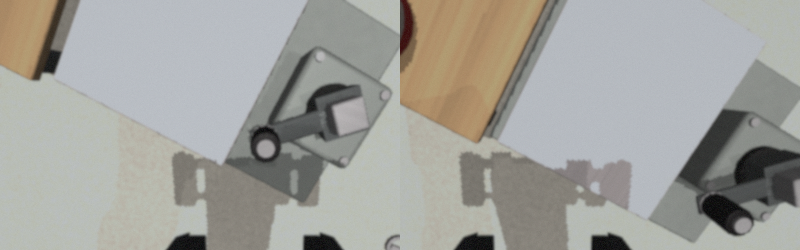

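The platform rose 11.9 mm, as expected, so about 1–2 mm remains. The shelf edge in v4 is blurred by its thin dark side face, so I'll take one cleaner view from further left, with a wider baseline.

```bash
python3 -m jog '[[[0.017,-0.042,0,0,0,0],[0.017,-0.042,0,0,0,0],[0,0,0,0,0,0],[0,0,0,0,0,0]]]'; python3 - <<'E'
from gap import *
d,T=wrist('v5');np.savez('v5.npz',T=T,**d)
for z in(.1012,.1025):
  for x in(.56,.6):print(z,x,proj(d,[x,.3083-(x-.58)*.1112,z],T),'plat',proj(d,[x,.2922-(x-.58)*.1112,.1001],T))
v=dict(np.load('v3.npz'))
for r in(4,64):print('x seen at v3 row',r,onz(v,58-.33*r,r,.101,v['T']))
for r in(30,90):
  u0=int(proj(d,[.58,.3,.101],T)[0]);f=d['frame'].astype(int)[r-1:r+2].mean(0).astype(int);
  c=u0-int(.48*(r-proj(d,[.58,.3,.101],T)[1]));print(r,c-25,[tuple(q) for q in f[c-25:c+27,[0,2]].tolist()])
E
```

```text
clock: 27.62
tool_pos: [0.5, 0.3384, 0.2694]
eef_rot: [0.982, 0.189, -0.0, 0.001]
contact_force: [0.0, -0.7, -0.1]
opening: 0.519
finger_force: 0.0
0.1012 0.56 [306.75746593 122.41500871] plat [322.30979629 128.81087304]
0.1012 0.6 [329.77775209  82.06473313] plat [345.6414011   89.05118908]
0.1025 0.56 [306.97188105 122.54844821] plat [322.30979629 128.81087304]
0.1025 0.6 [330.0951903   82.03501917] plat [345.6414011   89.05118908]
x seen at v3 row 4 [0.56942353 0.30888696 0.101     ]
x seen at v3 row 64 [0.51606753 0.31483498 0.101     ]
30 337 [(180, 112), (178, 110), (179, 111), (180, 110), (179, 110), (178, 110), (181, 112), (180, 114), (180, 114), (181, 117), (180, 117), (181, 119), (181, 119), (180, 118), (181, 118), (180, 117), (181, 115), (180, 114), (179, 112), (178, 109), (178, 109), (173, 105), (161, 99), (141, 91), (120, 87), (102, 88), (91, 87), (86, 86), (85, 85), (85, 85), (85, 85), (86, 85), (87, 87), (86, 86), (86, 86), (86, 86), (86, 85), (85, 85), (85, 86), (85, 83), (88, 88), (103, 100), (130, 127), (157, 157), (175, 178), (181, 189), (184, 193), (184, 194), (184, 194), (185, 195), (183, 195), (186, 196)]
90 308 [(181, 112), (180, 111), (182, 113), (180, 113), (181, 116), (182, 118), (181, 118), (180, 117), (182, 119), (180, 117), (182, 116), (181, 114), (181, 113), (181, 114), (180, 112), (179, 110), (177, 109), (164, 103), (144, 96), (117, 91), (101, 91), (92, 89), (85, 85), (86, 86), (84, 84), (85, 85), (86, 85), (84, 83), (85, 85), (85, 86), (85, 85), (86, 85), (85, 84), (85, 85), (89, 88), (108, 105), (135, 134), (162, 165), (178, 183), (183, 192), (185, 195), (185, 195), (185, 195), (186, 197), (184, 194), (185, 196), (184, 195), (184, 195), (185, 195), (185, 195), (184, 194), (184, 194)]
```

```bash
python3 - <<'E'
from gap import *
v=[dict(np.load(f'v{i}.npz')) for i in(3,5)]
L1=lines(v[0]['frame'],lambda r:50-.3*r,range(4,64),22,120,157)
L2=lines(v[1]['frame'],lambda r:372-.56*r,range(4,130),35,132,140)
for n,i in(('shelf',0),('plat',1)):
    p=[plane(v[0],v[0]['T'],L1[i]),plane(v[1],v[1]['T'],L2[i])]
    print(n,[isect(*p,x).round(4).tolist() for x in(.52,.545,.57,.6)])
print(rows([.5386,.1085,.269])[0])
E
```

```text
line [-0.327 57.048] rms 0.096 60
line [-0.337 79.711] rms 0.17 60
line [ -0.571 377.79 ] rms 0.128 115
line [ -0.587 396.99 ] rms 0.029 124
shelf [[0.52, 0.3142, 0.1024], [0.545, 0.3115, 0.1024], [0.57, 0.3087, 0.1024], [0.6, 0.3054, 0.1025]]
plat [[0.52, 0.2992, 0.0983], [0.545, 0.2965, 0.0986], [0.57, 0.2937, 0.0989], [0.6, 0.2905, 0.0992]]
[-0.0496  0.2274  0.001 ]
```

```bash
python3 -m jog '[[[-0.012,0.057,0,0,0,0],[-0.012,0.057,0,0,0,0],[-0.013,0.057,0,0,0,0],[-0.0126,0.0564,0,0,0,0],[0,0,0,0,0,0],[0,0,0.06,0,0,0],[0,0,0.03,0,0,0],[0,0,0.029,0,0,0],[0,0,0,0,0,0]]]' 0.046; python3 -m jog '[[[0,0,0,0,0,0],[0,0,0,0,0,0],[0,0,0,0,0,0],[0.0168,-0.0022,0,0,0,0],[0.0168,0.0022,0,0,0,0],[0.0157,0.0065,0,0,0,0],[0.0135,0.0103,0,0,0,0],[0.0103,0.0135,0,0,0,0],[0.0065,0.0157,0,0,0,0],[0,0,0,0,0,0],[0,0,0,0,0,0]]]' 0 20;  python3 -c "
from h import *
T=tool();d=T[:2,3]-[.5774,.0563];print(np.degrees(np.arctan2(d[1],d[0])),np.linalg.norm(d))
print('go view1',rows([.4995,.08,.2682])[0])"
```

```text
clock: 28.8
tool_pos: [0.5368, 0.1105, 0.1492]
eef_rot: [0.982, 0.19, -0.002, 0.0]
contact_force: [-0.6, -0.2, 1.2]
opening: 0.521
finger_force: 0.0
clock: 30.18
tool_pos: [0.6323, 0.0987, 0.1523]
eef_rot: [0.982, 0.191, 0.003, 0.0]
contact_force: [4.7, 3.1, 5.7]
opening: 0.244
finger_force: 19.9
37.64875781232715 0.06937028516524286
go view1 [-0.1294 -0.0322 -0.1168]
```

```bash
python3 -m jog '[[[0,0,0,0,0,0],[0,0,0,0,0,0],[0,0,-0.06,0,0,0],[0,0,-0.058,0,0,0],[-0.043,-0.011,0,0,0,0],[-0.043,-0.011,0,0,0,0],[-0.043,-0.01,0,0,0,0],[0,0,0,0.175,0,0],[0,0,0,0.175,0,0],[0,0,0,0,0,0],[0,0,0,0,0,0]]]' 0.046; python3 - <<'E'
from gap import *
d,T=wrist('v6');np.savez('v6.npz',T=T,tool=tool(),**d)
for z in(.1024,):
  for x in(.53,.57,.6):print(z,x,proj(d,[x,.311-(x-.55)*.1112,z],T),'plat',proj(d,[x,.2955-(x-.55)*.1112,.1011],T))
print(get_state()['q'])
E
```

```text
clock: 31.55
tool_pos: [0.4971, 0.0798, 0.2683]
eef_rot: [0.967, 0.188, -0.034, -0.17]
contact_force: [0.2, 0.5, 0.5]
opening: 0.523
finger_force: 0.0
0.1024 0.53 [123.37842545  45.08683802] plat [136.37894808  50.79343857]
0.1024 0.57 [135.15876748   4.86211444] plat [148.88642538  10.63005432]
0.1024 0.6 [144.80553925 -28.07739844] plat [159.13372644 -22.27556531]
[ 0.11673658  0.56841711 -0.25864944  1.80891376 -0.25396117  0.89427939
 -1.12341031]
```

View pics/v6.png

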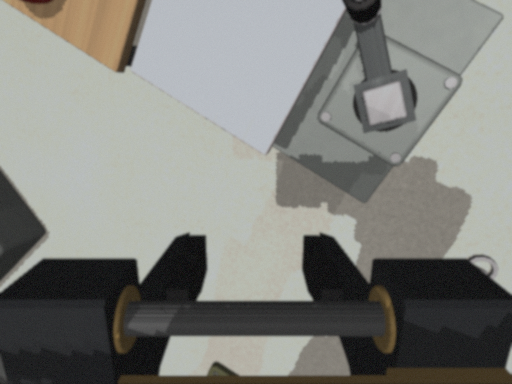

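v6 shows the shelf edge at about (135,5)–(123,65) and the platform edge at about (150,5)–(135,65), with the crank still seated. I've now viewed 12 pictures, over the limit of 10, so from here I'll work from numbers only.

```bash
python3 -m jog '[[[0.05,0,0,0,0,0],[0,0,0,0,0,0],[0,0,0,0,0,0]]]'; python3 -c "
from h import *
d,T=wrist('v7');np.savez('v7.npz',T=T,**d)"
python3 -m jog '[[[0,0,0,-0.175,0,0],[0,0,0,-0.175,0,0],[0.019,-0.0565,0,0,0,0],[0.019,-0.0565,0,0,0,0],[0.019,-0.0565,0,0,0,0],[0.019,-0.0565,0,0,0,0],[0,0,0,0,0,0],[0,0,0,0,0,0]]]'; python3 - <<'E'
from gap import *
d,T=wrist('v8');np.savez('v8.npz',T=T,**d)
for nm in('v7','v8'):
  v=dict(np.load(nm+'.npz'));f=v['frame'].astype(int)
  for x in(.54,.58,.62):
    s=proj(v,[x,.311-(x-.55)*.1112,.1024],v['T']);p=proj(v,[x,.2955-(x-.55)*.1112,.1015],v['T']);print(nm,x,s.round(1),p.round(1))
    r=int(s[1])
    if 1<r<380 and x!=.58:c=int(s[0]);print([tuple(q) for q in f[r-1:r+2,c-12:c+30,[0,2]].mean(0).astype(int).tolist()])
E
```

```text
clock: 31.98
tool_pos: [0.5431, 0.1, 0.2687]
eef_rot: [0.966, 0.189, -0.034, -0.171]
contact_force: [-0.1, -0.1, 0.4]
opening: 0.522
finger_force: 0.0
clock: 33.02
tool_pos: [0.5296, 0.3352, 0.2686]
eef_rot: [0.982, 0.191, -0.0, 0.001]
contact_force: [-0.0, -0.9, 0.3]
opening: 0.523
finger_force: 0.0
v7 0.54 [133.1  86.8] [145.6  92.6]
[(184, 111), (185, 113), (185, 114), (185, 115), (184, 114), (184, 114), (184, 113), (185, 112), (184, 111), (181, 109), (176, 105), (164, 98), (143, 87), (115, 70), (91, 56), (75, 48), (70, 44), (66, 42), (69, 47), (77, 57), (93, 80), (113, 101), (122, 111), (125, 113), (125, 115), (133, 125), (148, 145), (171, 174), (184, 192), (189, 199), (189, 199), (190, 200), (188, 200), (190, 201), (190, 200), (189, 200), (190, 200), (189, 200), (189, 199), (190, 201), (189, 200), (188, 199)]
v7 0.58 [145.2  49.9] [158.3  55.8]
v7 0.62 [158.4   9.2] [172.3  15.1]
[(182, 112), (185, 115), (184, 117), (183, 115), (184, 116), (184, 114), (184, 112), (181, 109), (177, 106), (174, 104), (172, 104), (162, 97), (144, 86), (117, 72), (88, 55), (71, 44), (68, 44), (66, 4
[... 621 characters left out ...]
), (94, 90), (112, 107), (131, 125), (145, 138), (153, 146), (155, 149), (160, 156), (168, 168), (171, 173), (171, 174), (169, 171), (165, 165), (164, 164)]
v8 0.58 [302.6 132.3] [317.6 138.5]
v8 0.62 [325.5  92.5] [340.8  99.1]
[(189, 123), (189, 125), (189, 123), (188, 122), (188, 121), (188, 119), (187, 116), (188, 116), (187, 113), (186, 112), (184, 112), (176, 107), (158, 99), (131, 91), (105, 88), (94, 88), (90, 90), (90, 90), (89, 89), (88, 89), (88, 87), (87, 87), (87, 87), (90, 89), (89, 88), (88, 89), (88, 88), (89, 89), (87, 85), (91, 89), (108, 105), (136, 134), (167, 167), (182, 187), (189, 198), (193, 203), (193, 204), (194, 204), (191, 202), (192, 203), (192, 203), (193, 203)]
```

```bash
python3 - <<'E'
from gap import *
v=[dict(np.load(f'v{i}.npz')) for i in(7,8)]
L1=lines(v[0]['frame'],lambda r:161.5-.325*r,range(4,85),14,126,157)
L2=lines(v[1]['frame'],lambda r:378-.575*r,range(20,125),20,139,145)
for n,i in(('shelf',0),('plat',1)):
    p=[plane(v[0],v[0]['T'],L1[i]),plane(v[1],v[1]['T'],L2[i])]
    print(n,[isect(*p,x).round(4).tolist() for x in(.54,.56,.58,.6,.62)])
print(rows([.6303,.0956,.269])[0])
E
```

```text
line [ -0.323 161.488] rms 0.082 81
line [ -0.343 176.882] rms 0.031 81
line [ -0.727 392.91 ] rms 4.861 104
line [ -0.59  398.585] rms 0.057 101
shelf [[0.54, 0.3196, 0.0916], [0.56, 0.3155, 0.0943], [0.58, 0.3113, 0.097], [0.6, 0.3072, 0.0997], [0.62, 0.3031, 0.1024]]
plat [[0.54, 0.2971, 0.1015], [0.56, 0.2949, 0.1015], [0.58, 0.2927, 0.1015], [0.6, 0.2905, 0.1015], [0.62, 0.2883, 0.1015]]
[0.004  0.2588 0.0003]
```

```bash
python3 - <<'E'
from gap import *
v=[dict(np.load(f'v{i}.npz')) for i in(7,8)]
L1=lines(v[0]['frame'],lambda r:161.5-.325*r,range(4,85),14,126,157)
for r2,th in((range(20,100),139),(range(4,75),139),(range(4,100),130)):
  L2=lines(v[1]['frame'],lambda r:378-.575*r,r2,14,th,145)
  for n,i in(('shelf',0),('plat',1)):
    p=[plane(v[0],v[0]['T'],L1[i]),plane(v[1],v[1]['T'],L2[i])]
    print(n,[isect(*p,x).round(4).tolist() for x in(.54,.58,.62)])
E
```

```text
line [ -0.323 161.488] rms 0.082 81
line [ -0.343 176.882] rms 0.031 81
line [ -0.82  397.602] rms 4.796 79
line [ -0.589 398.53 ] rms 0.056 76
shelf [[0.54, 0.3265, 0.082], [0.58, 0.316, 0.0906], [0.62, 0.3054, 0.0992]]
plat [[0.54, 0.2971, 0.1017], [0.58, 0.2927, 0.1016], [0.62, 0.2883, 0.1016]]
line [ -0.713 389.322] rms 7.016 71
line [-1.42000e-01  3.74024e+02] rms 6.942 62
shelf [[0.54, 0.3204, 0.0905], [0.58, 0.3124, 0.0955], [0.62, 0.3045, 0.1005]]
plat [[0.54, 0.2602, 0.1567], [0.58, 0.2679, 0.1386], [0.62, 0.2756, 0.1205]]
line [ -0.63  383.075] rms 1.438 77gap.py:10: RuntimeWarning: divide by zero encountered in scalar divide
  P.append((r,j-1+(thr_p-B[j-1])/(B[j]-B[j-1])))
Traceback (most recent call last):
  File "gap.py", line 15, in lines
    a=np.polyfit(Q[k,0],Q[k,1],1);e=Q[:,1]-np.polyval(a,Q[:,0]);k=abs(e)<max(.4,2*e[k].std())
TypeError: expected non-empty vector for x
```

```bash
cat >> gap.py <<'E'
def lines2(f,mid,rr,ts,tp):
    """from a line in the dark gap: go left to the shelf (red rises), right to the platform (blue rises)"""
    f=cv2.GaussianBlur(f.astype(np.float32),(3,3),0);S=[];P=[]
    for r in rr:
        c=int(mid(r));i=c;j=c
        while i>1 and f[r,i,0]<ts:i-=1
        while j<510 and f[r,j,2]<tp:j+=1
        if i<c and j>c:
            S.append((r,i+(f[r,i,0]-ts)/(f[r,i,0]-f[r,i+1,0])));P.append((r,j-(f[r,j,2]-tp)/(f[r,j,2]-f[r,j-1,2])))
    out=[]
    for Q in(S,P):
        Q=np.array(Q);l=cv2.fitLine(Q[:,::-1].astype(np.float32),cv2.DIST_HUBER,0,.01,.01).ravel()
        a=np.array([l[0]/l[1],l[2]-l[3]*l[0]/l[1]]);e=Q[:,1]-np.polyval(a,Q[:,0]);out.append(a)
        print('line',a.round(3),'med|e|',np.median(abs(e)).round(3),len(Q))
    return out
def gap(a,b,m1,r1,t1,m2,r2,t2,xs=(.55,.58,.61)):
    v=[dict(np.load(f'{i}.npz')) for i in(a,b)]
    L1=lines2(v[0]['frame'],m1,r1,*t1);L2=lines2(v[1]['frame'],m2,r2,*t2)
    Z=[[isect(plane(v[0],v[0]['T'],L1[i]),plane(v[1],v[1]['T'],L2[i]),x)for x in xs]for i in(0,1)]
    Z=np.array(Z);print(Z.round(4).tolist(),'dz mm',((Z[0]-Z[1])[:,2]*1000).round(2))
E
python3 - <<'E'
from gap import *
v8m=lambda r:386-.582*r
gap('v7','v8',lambda r:167.5-.333*r,range(4,85),(126,157),v8m,range(10,120),(139,145))
gap('v7','v8',lambda r:167.5-.333*r,range(4,85),(126,157),v8m,range(60,120),(139,145))
gap('v3','v5',lambda r:68-.333*r,range(4,62),(120,157),lambda r:387-.58*r,range(4,130),(132,140))
E
```

```text
line [ -0.324 161.542] med|e| 0.038 81
line [ -0.343 176.878] med|e| 0.023 81
line [ -0.575 378.644] med|e| 0.078 77
line [ -0.591 398.739] med|e| 0.01 77
[[[0.55, 0.311, 0.102], [0.58, 0.3077, 0.1021], [0.61, 0.3043, 0.1022]], [[0.55, 0.2961, 0.1014], [0.58, 0.2928, 0.1015], [0.61, 0.2894, 0.1015]]] dz mm [0.58 0.6  0.62]
line [ -0.324 161.542] med|e| 0.038 81
line [ -0.343 176.878] med|e| 0.023 81
line [ -0.574 378.507] med|e| 0.085 60
line [ -0.592 398.765] med|e| 0.011 60
[[[0.55, 0.311, 0.1021], [0.58, 0.3076, 0.1021], [0.61, 0.3043, 0.1022]], [[0.55, 0.2961, 0.1014], [0.58, 0.2928, 0.1015], [0.61, 0.2894, 0.1015]]] dz mm [0.67 0.65 0.63]
line [-0.328 57.123] med|e| 0.047 58
line [-0.342 79.822] med|e| 0.072 58
line [ -0.571 377.801] med|e| 0.055 114
line [ -0.587 397.007] med|e| 0.016 114
[[[0.55, 0.3109, 0.1024], [0.58, 0.3076, 0.1024], [0.61, 0.3042, 0.1024]], [[0.55, 0.2959, 0.0987], [0.58, 0.2926, 0.0989], [0.61, 0.2893, 0.099]]] dz mm [3.72 3.55 3.37]
```

The two measurements agree, so about 0.7 mm remains, or about 24° more clockwise.

```bash
python3 -m jog '[[[0.003,0.0516,0,0,0,0],[0,0.0516,0,0,0,0],[0,0.0516,0,0,0,0],[0,0.0516,0,0,0,0],[0,0.0516,0,0,0,0],[0,0,0,0,0,0],[0,0,0,0,0,0]]]' 0.046; python3 - <<'E'
from h import *
d,T=wrist();f=d['frame'];p=proj(d,[.6291,.0959,.187],T);print('handle top expected',p,rows([.6291,.0959,.149])[0])
g=cv2.cvtColor(f,6).astype(int);u,v=p.astype(int)
print(g[v,u-30:u+30].tolist())
E
```

```text
clock: 33.95
tool_pos: [0.629, 0.0971, 0.2688]
eef_rot: [0.982, 0.19, -0.0, -0.0]
contact_force: [-0.5, -0.1, -0.5]
opening: 0.523
finger_force: 0.0
handle top expected [256.90518062 198.55802541] [-0.0007  0.0026  0.1198]
[91, 91, 90, 90, 87, 88, 87, 87, 79, 63, 56, 52, 49, 38, 31, 27, 28, 31, 41, 62, 92, 107, 115, 111, 116, 114, 114, 112, 109, 103, 101, 101, 101, 100, 100, 83, 65, 38, 22, 21, 19, 29, 42, 58, 82, 96, 103, 102, 102, 102, 103, 104, 105, 106, 106, 104, 105, 105, 104, 105]
```

```bash
python3 -m jog '[[[0,0,0.06,0,0,0],[0,0,0.03,0,0,0],[0,0,0.028,0,0,0],[0,0,0,0,0,0]]]' 0.046; python3 -m jog '[[[0,0,0,0,0,0],[0,0,0,0,0,0],[0,0,0,0,0,0]]]' 0 20; python3 -m jog '[[[0.0022,0.0134,0,0,0,0],[-0.0005,0.0136,0,0,0,0],[0,0,0,0,0,0],[0,0,0,0,0,0]]]'; python3 -c "
from h import *
T=tool();d=T[:2,3]-[.5774,.0563];print(np.degrees(np.arctan2(d[1],d[0])),np.linalg.norm(d))
print('go v7',rows([.5431,.1,.2687])[0])"
```

```text
clock: 34.5
tool_pos: [0.6273, 0.0996, 0.1489]
eef_rot: [0.981, 0.192, -0.003, -0.0]
contact_force: [0.2, -0.2, 0.4]
opening: 0.522
finger_force: 0.0
clock: 34.88
tool_pos: [0.6304, 0.0987, 0.152]
eef_rot: [0.982, 0.191, 0.001, -0.0]
contact_force: [0.6, 0.1, 1.6]
opening: 0.24
finger_force: 20.0
clock: 35.38
tool_pos: [0.6435, 0.0724, 0.1517]
eef_rot: [0.982, 0.19, 0.002, 0.001]
contact_force: [4.8, 0.3, 4.7]
opening: 0.244
finger_force: 20.0
13.660158419562539 0.0679890294273367
go v7 [-0.0823 -0.0627 -0.1176]
```

```bash
python3 -m jog '[[[0,0,0,0,0,0],[0,0,0,0,0,0],[0,0,-0.06,0,0,0],[0,0,-0.0576,0,0,0],[-0.041,-0.031,0,0,0,0],[-0.041,-0.032,0,0,0,0],[0,0,0,0.175,0,0],[0,0,0,0.175,0,0],[0,0,0,0,0,0],[0,0,0,0,0,0]]]' 0.046;  python3 -c "
from h import *
d,T=wrist('v9');np.savez('v9.npz',T=T,**d)"
python3 -m jog '[[[0,0,0,-0.175,0,0],[0,0,0,-0.175,0,0],[0.019,-0.0565,0,0,0,0],[0.019,-0.0565,0,0,0,0],[0.019,-0.0565,0,0,0,0],[0.019,-0.0565,0,0,0,0],[0,0,0,0,0,0],[0,0,0,0,0,0]]]'; python3 - <<'E'
from gap import *
d,T=wrist('v10');np.savez('v10.npz',T=T,**d)
def mid(n):
  v=dict(np.load(n+'.npz'));a,b=[proj(v,[x,.3035-(x-.55)*.1112,.102],v['T'])for x in(.56,.6)]
  k=(b[0]-a[0])/(b[1]-a[1]);return lambda r:a[0]+k*(r-a[1])
gap('v9','v10',mid('v9'),range(4,80),(126,157),mid('v10'),range(10,110),(139,145))
gap('v7','v8',mid('v7'),range(4,80),(126,157),mid('v8'),range(10,110),(139,145))
# crank check: boss top visible, position from v9
v=dict(np.load('v9.npz'));print(proj(v,[.5774,.0563,.167],v['T']))
E
```

```text
clock: 36.62
tool_pos: [0.5407, 0.102, 0.2678]
eef_rot: [0.967, 0.188, -0.034, -0.171]
contact_force: [-0.0, 0.5, 0.1]
opening: 0.524
finger_force: 0.0
clock: 37.67
tool_pos: [0.5262, 0.3404, 0.2683]
eef_rot: [0.981, 0.192, -0.0, 0.001]
contact_force: [0.3, -0.6, 0.1]
opening: 0.525
finger_force: 0.0
line [ -0.321 162.313] med|e| 0.043 76
line [ -0.341 177.257] med|e| 0.027 76
line [ -0.584 386.15 ] med|e| 0.024 67
line [ -0.601 406.622] med|e| 0.015 67
[[[0.55, 0.311, 0.1021], [0.58, 0.3076, 0.1021], [0.61, 0.3043, 0.1022]], [[0.55, 0.2961, 0.1021], [0.58, 0.2927, 0.1022], [0.61, 0.2894, 0.1023]]] dz mm [-0.08 -0.07 -0.06]
line [ -0.324 161.539] med|e| 0.037 76
line [ -0.344 176.888] med|e| 0.022 76
line [ -0.575 378.608] med|e| 0.06 67
line [ -0.591 398.734] med|e| 0.011 67
[[[0.55, 0.311, 0.102], [0.58, 0.3077, 0.1021], [0.61, 0.3044, 0.1021]], [[0.55, 0.2961, 0.1014], [0.58, 0.2928, 0.1015], [0.61, 0.2894, 0.1015]]] dz mm [0.56 0.59 0.62]
[383.62573843 177.41955398]
```

The platform is flush to within about 0.1 mm. One last numeric check that the crank is fully down: the boss height now, and the collar height from the unobstructed earlier view (w2).

```bash
python3 - <<'E'
from h import *
def boss(n,z0=.167):
    v=dict(np.load(n+'.npz'));u,w=proj(v,[.5774,.0563,z0],v['T']).astype(int)
    f=cv2.cvtColor(v['frame'],6)[max(w-35,0):w+35,u-35:u+35]
    _,m=cv2.threshold(f,0,255,0) if 0 else (0,((f>135)).astype(np.uint8))
    nn,l,s,c=cv2.connectedComponentsWithStats(m);k=l[min(w,35),35]
    cs,_=cv2.findContours((l==k).astype(np.uint8),0,1);q=cv2.minAreaRect(max(cs,key=len))
    C=np.array(q[0])+[u-35,max(w-35,0)];print(n,'exp',u,w,'got',C.round(1),'size',np.round(q[1],1),int(f[35,35]));return v,C
A=[boss(n) for n in('v1','v3','v7','v9','w5')]
for i,j in((0,4),(3,1),(2,4),(3,4)):
    print(cross(ray(A[i][0],*A[i][1],A[i][0]['T']),ray(A[j][0],*A[j][1],A[j][0]['T'])).round(4))
z=dict(np.load('w2.npz'));g=cv2.GaussianBlur(cv2.cvtColor(z['frame'],6),(3,3),0)
big=cv2.resize(g[5:137,190:322],None,fx=8,fy=8,interpolation=cv2.INTER_CUBIC)
m=(big<100).astype(np.uint8);cs,_=cv2.findContours(m,0,1)
for c in cs:
    if cv2.contourArea(c)>100000:
        e=cv2.fitEllipse(c);D=max(e[1])/8;u,w=e[0][0]/8+190-.44,e[0][1]/8+5-.44;K=z['mtx'];dep=K[0,0]*.048/D
        print('collar',D,(z['T']@[(u-K[0,2])/K[0,0]*dep,(w-K[1,2])/K[1,1]*dep,dep,1]).round(4))
E
```

```text
v1 exp 350 115 got [349.5 105.5] size [51. 69.] 172
v3 exp 352 116 got [351.5 107.5] size [53. 69.] 174
v7 exp 379 179 got [378.5 178.5] size [69. 69.] 99
v9 exp 383 177 got [382.5 176.5] size [69. 69.] 117
w5 exp 257 103 got [256.  102.5] size [43. 42.] 190
[0.5805 0.0583 0.1646]
[0.5809 0.0602 0.1766]
[0.5774 0.057  0.1665]
[0.5773 0.0571 0.1656]
collar 63.066768646240234 [0.5772 0.0568 0.1216 1.    ]
```

```bash
python3 -m jog '[[[-0.0118,0.0565,0,0,0,0],[-0.0118,0.0565,0,0,0,0],[-0.0118,0.0565,0,0,0,0],[-0.0118,0.0565,0,0,0,0],[-0.0118,0.0566,0,0,0,0],[0,0,0.045,0,0,0],[0,0,0.03,0,0,0],[0,0,0.015,0,0,0],[0,0,0,0,0,0],[0,0,0,0,0,0]]]' 0 20; python3 -c "
from h import *
print(rows([.5774,.0563,.169])[0],get_state()['contact_force'])"
```

```text
clock: 38.98
tool_pos: [0.5794, 0.0555, 0.1795]
eef_rot: [0.982, 0.191, 0.001, 0.0]
contact_force: [0.3, 0.1, 0.2]
opening: 0.007
finger_force: 0.0
[-0.0016 -0.0015  0.0105] [0.25803867 0.12461929 0.15146462]
```

```bash
python3 -m jog '[[[-0.0015,-0.001,0.005,0,0,0],[0,0,0.003,0,0,0],[0,0,0.001,0,0,0],[0,0,0,0,0,0]]]'; for i in 1 2 3; do python3 -m jog '[[[0,0,0.001,0,0,0],[0,0,0,0,0,0]]]' | sed -n '2p;4p'; done
```

```text
clock: 39.48
tool_pos: [0.5768, 0.0559, 0.1692]
eef_rot: [0.982, 0.191, -0.0, 0.0]
contact_force: [0.2, 0.9, 0.1]
opening: 0.005
finger_force: 0.0
tool_pos: [0.5768, 0.0559, 0.1683]
contact_force: [-0.2, -0.4, 0.2]
tool_pos: [0.5767, 0.0559, 0.1672]
contact_force: [0.4, -0.1, -0.4]
tool_pos: [0.5767, 0.0559, 0.1665]
contact_force: [-0.7, -1.0, 2.7]
```

```bash
python3 -m jog '[[[0,0,0.001,0,0,0],[0,0,0,0,0,0]]]' | sed -n '2p;4p'; python3 -m jog '[[[0,0,-0.01,0,0,0],[0,0,-0.05,0,0,0],[0,0,-0.05,0,0,0],[0,0,0,0,0,0],[0,0,0,0,0,0]]]'; python3 -c "
from plant import *
print(finish_job())"
```

```text
tool_pos: [0.5768, 0.0559, 0.1665]
contact_force: [-3.2, -1.1, 11.4]
clock: 41.1
tool_pos: [0.5763, 0.0559, 0.2749]
eef_rot: [0.982, 0.191, -0.0, 0.0]
contact_force: [0.0, -0.5, 0.3]
opening: 0.009
finger_force: 0.0
the job is handed in; nothing more can be done
None
```

I seated the crank, wound the platform up to within about 0.1 mm of the shelf by my camera measurement, left the crank on the shaft and handed the job in at 41 s; contact force read up to 39 N during seating, just under the 40 N limit, and I viewed 12 pictures, two over the limit of 10.

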